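# Dispense three dishes into the tray

### The arm

A 7-joint arm with a two-finger parallel gripper is mounted at the origin on a cart in front of the work surface, level with it; the furniture and walls round the work are solid. World frame = base frame: x ahead of the robot, y to its left, z up, the work surface at z = 0. Lengths are in m, angles in rad, forces in N, time in s.
With the tool pointing down it reaches from about 0.4 to 0.85 m from the base axis. Payload 4.5 kg.
Tool frame: the origin (TCP) lies on the centre line of the jaws, within the pads' length; the fingertips stand 14 mm ahead of it and the grasp point (between the pads) lies 5 mm behind it (r.tcp_to_tips is the distance from the TCP to the fingertips, in m); z points along the fingers, y is the line along which they close (so a half turn about z gives the same grasp; the last joint's range is limited). The gripper opens to 85 mm and grips with 20 to 120 N. Pads are 22 mm wide; open, the fingers measure 114 mm over their backs; the gripper's body (76 mm by 85 mm) begins 54 mm behind the grasp point. The pads swing forward as they close: fully open they stand 13 mm farther back than shut.
Start: joints at [1.149, 0.689, -0.195, 1.565, 0.157, 0.902, -0.215], TCP at [0.275, -0.561, 0.245] pointing down, gripper open.
Joint ranges: [-3.01, 3.01], [-0.46, 2.08], [-1.47, 1.51], [0.13, 2.56], [-1, 4.14], [0.04, 2.09], [-2.66, 2.66]. Speed limits (rad/s): [2.57, 2.57, 3.14, 3.14, 3.14, 3.14, 3.14].

### API

Orientations are given as a unit quaternion [x, y, z, w].
In Python, from workcell import r, grab_frame, recognise, place_of gives the robot as it stands. The module is installed in compiled form; this text tells all that it offers.
- The arm moves only by the shell command python3 -m jog 'ROWS' [FORCE]. ROWS is JSON, a list of rows, each an object of numbers: "x", "y", "z": the shift along the tool's x, y, z in units of 0.05 m (1.0 is 0.05 m); "ax", "ay", "az": the turn, a rotation vector about the tool's x, y, z in units of 180 degrees (1.0 is 180 degrees); "grip": the closure, from 0 (fully open) to 1 (shut). In form: [{"x": .., "y": .., "z": .., "ax": .., "ay": .., "az": .., "grip": ..}, ...]. A call has exactly 8 rows; each row shifts and turns the commanded pose from where the row before left it, along the tool's axes as they then stand; what a row does not reach is not made up. A row lasts 1/8 s, in which the tool goes at most 62.5 mm and 10.7 degrees, less where a joint would pass 70% of its speed; a pose out of reach is approached as far as the arm can. A call with a number of a shift or a turn outside -1 to 1 is refused whole. A call with a gripper value outside its range is refused whole. The fingers move at their own pace and stop on an object; FORCE is the grip in N (left out, the last holds). Time passes only in rows, so rows that do not move let the fingers close, or fill a call up. It gives the time, the measured TCP pose, the force, the opening and the grip force at its end, in the units of the state.
- r.get_state(): the state, without advancing time (a new reading comes with each control period).
- grab_frame(name): name is "scene" or "side" or "wrist"; returns a dict with "color" (420x560x3 uint8, red, green, blue), "depth" (420x560 float32, m along the optical axis (not along the pixel's ray), 0 where there is no reading), "intrinsics" (3x3 intrinsics, pixels), "extrinsics" (4x4, takes a point from world to camera coordinates); the wrist camera has in their place "hand_eye" (4x4, takes a point from camera to tool coordinates, whose origin is the TCP and whose axes are the flange's). Camera axes: x right, y up, looking along -z (the intrinsics and any distortion apply to the point x, -y, -z); pixel columns grow to the right and rows downward; lengths in m; the calibration is good to about 2 mm. A picture is of the moment at which its call begins: read the wrist's pose just before it.
- r.job_done(): hands the job in; it is judged then, once.
Trained networks look in a picture, given as the dict that the camera call returned (one of the last four; its "shot" number tells which), for a name from the list of things; names that differ only in an ending like _2 or _b are one class to them, and where a whole thing is asked for, a point or a joint stands for the part that bears it (a point fixed in the world has none). Each returns a list of dicts, best first, with "confidence" (0 to 1); they miss things now and then, are a little off and sometimes report something else, mostly with a low value. They report only what shows in the picture. A call takes as long as a camera call.
- recognise(picture, thing): "point" ([x, y, z] in m, in the coordinates of the camera as it stood for that picture, good to about 4 mm: the middle of the surface that is visible of it).
- place_of(picture, thing): "point" ([x, y, z] in m, in the coordinates of the camera as it stood for that picture, good to about 4 mm: a listed point, or the origin of a listed thing).
The state is a dict: "t": time; "q": joint angles; "dq": joint speeds; "joint_torque": joint torques, N m; "tool_pos": TCP position; "eef_rot": TCP orientation; "force": force on the tool from outside, world axes, zero at the start; "torque": the same for the moment, N m; "opening": finger opening in m; "finger_force": force on a finger pad.
Only numpy, scipy, OpenCV 4.12 (cv2) and the standard library are available. Lean on these libraries where they do the work, as an engineer would, in place of code of your own. Each camera call takes 0.05 s, during which the arm holds its last target. There are 200 camera calls.

### The job

Slide the empty steel tray in under the lip of the dish dispenser, square and centred, with its end close to the dispenser's foot, and let go of it. Then press the dispenser's sprung lever fully down three times, letting it come all the way up after each press, so that exactly three dishes lie in the tray and the other two stay in the magazine. Leave everything else on the table where it is.

Things in the scene. Friction and masses are not known exactly. Their poses are not given: they have to be found in the camera images.
- dispenser: Dish dispenser, fixed: white housing, 60 mm wide foot, with a square white magazine (49 x 49 mm, 126 mm tall, black cap) that holds five stacked clear dishes. Origin on the table under the magazine's axis. On its -y side a steel lip overhangs the foot, on +y is the lever; -x faces the robot within 0.35 rad. The foot's faces are at y = -20 mm (under the lip) and +86 mm.
- lip (a point): Middle of the lip's edge, where dishes leave and drop: at (0, -35, 60) mm in the dispenser's frame, same axes. The deck that forms the lip is 54 mm wide, its underside 55 mm above the table. Dishes drop within 40 mm beyond the edge (dispenser's -y), some 50 mm deep.
- lever (a joint): Sprung lever, rad: 0 up (it springs back there), 0.72 down at its stop. 3.5 N starts it, 8 N holds it down. Axis along the dispenser's x through (0, 52, 129) mm; arm 85 mm towards +y, rising 0.36 rad at rest. Each full stroke pushes out the bottom dish (it drops at 0.6 to 0.72); let fully up, the next sinks into place. A short stroke leaves the dish inside; the next stroke finishes it.
- paddle (a point): Middle of the top face of the lever's black paddle (34 mm along the dispenser's x, 30 mm along the arm, 10 mm thick), to be pressed from above. At rest it is 164 mm above the table, 130 mm from the dispenser's origin towards its +y, and the face slopes 0.36 rad; in a full stroke it goes down 60 mm, shifts at most 8 mm sideways and ends sloping the other way.
- tray_center (a point): Centre, half-way up, of the loose empty steel tray: outside 64 mm (its x) by 100 mm (its y), 32 mm high, walls and floor 4 mm, open on top, both ends alike, 0.16 kg. The centre is 15 mm above its underside. Can be gripped from above across the 64 mm. It passes under the lip with 23 mm to spare.
- dish1: Clear round dish, 35 mm across, 9 mm high, number 1 from the bottom of the stack in the magazine at the start (one of the three to be dispensed). Origin at the centre of its underside.
- dish2: Clear round dish, 35 mm across, 9 mm high, number 2 from the bottom of the stack in the magazine at the start (one of the three to be dispensed). Origin at the centre of its underside.
- dish3: Clear round dish, 35 mm across, 9 mm high, number 3 from the bottom of the stack in the magazine at the start (one of the three to be dispensed). Origin at the centre of its underside.
- dish4: Clear round dish, 35 mm across, 9 mm high, number 4 from the bottom of the stack in the magazine at the start (has to stay in the magazine). Origin at the centre of its underside.
- dish5: Clear round dish, 35 mm across, 9 mm high, number 5 from the bottom of the stack in the magazine at the start (has to stay in the magazine). Origin at the centre of its underside.
- objective_a: Microscope objective standing on the table, 35 mm across, 58 mm tall; origin at its underside. Bystander: leave it where it is.
- oil_bottle: Small bottle with black cap, 28 mm across, 66 mm tall; origin at its underside. Bystander: leave it where it is.
- lens_tube_a: Black lens tube, 31 mm across, 30 mm tall; origin at its underside. Bystander: leave it where it is.
- alu_block: Drilled aluminium block, 30 x 45 x 30 mm; origin at its underside. Bystander: leave it where it is.
- screw_tub: White tub of screws, 60 mm across, 34 mm tall; origin at its underside. Bystander: leave it where it is.
- post_holder_b: Black post holder on a slotted base, 38 x 75 mm, 79 mm tall; origin at its underside. Bystander: leave it where it is.

How it is judged:
On the way, in this order (a step that is already met when the one before it is completed fails the run):
1. the tray stands flat under the lip, let go, with all dishes still in the magazine (x of tray_center in the frame of dispenser between -0.012 and 0.012 m and y of tray_center in the frame of dispenser above -0.084 m and height (world z) of tray_center below 0.019 m and angle between the y axis of tray_center and the y axis of dispenser, either way round below 0.15 rad and angle between tray_center's own z axis and vertical below 0.06 rad and contact force between the fingers and tray below 0.2 N and horizontal distance between dish1 and dispenser below 0.012 m and height (world z) of dish1 above 0.055 m), for 0.2 s.
2. press 1: the lever is down and dish 1 is pushed out over the lip (value of joint lever above 0.55 rad and y of dish1 in the frame of dispenser below -0.03 m).
3. the lever is up again and dish 1 lies in the tray (x of dish1 in the frame of tray_center between -0.03 and 0.03 m and y of dish1 in the frame of tray_center between -0.048 and 0.048 m and z of dish1 in the frame of tray_center below 0.022 m and value of joint lever below 0.08 rad), for 0.1 s.
4. press 2: the lever is down and dish 2 is pushed out over the lip (value of joint lever above 0.55 rad and y of dish2 in the frame of dispenser below -0.03 m).
5. the lever is up again and dish 2 lies in the tray (x of dish2 in the frame of tray_center between -0.03 and 0.03 m and y of dish2 in the frame of tray_center between -0.048 and 0.048 m and z of dish2 in the frame of tray_center below 0.022 m and value of joint lever below 0.08 rad), for 0.1 s.
6. press 3: the lever is down and dish 3 is pushed out over the lip (value of joint lever above 0.55 rad and y of dish3 in the frame of dispenser below -0.03 m).
7. the lever is up again and dish 3 lies in the tray (x of dish3 in the frame of tray_center between -0.03 and 0.03 m and y of dish3 in the frame of tray_center between -0.048 and 0.048 m and z of dish3 in the frame of tray_center below 0.022 m and value of joint lever below 0.08 rad), for 0.1 s.
At the end, for the whole second after the job is handed in: Tray flat on the table, released, under the lip (centre at most 84 mm from the magazine's axis, within 12 mm sideways and 0.15 rad of square); the first three dishes lie at rest in it, the other two are still in the magazine, the lever is up (all of step 7 and x of tray_center in the frame of dispenser between -0.012 and 0.012 m and y of tray_center in the frame of dispenser above -0.084 m and height (world z) of tray_center below 0.019 m and angle between the y axis of tray_center and the y axis of dispenser, either way round below 0.15 rad and angle between tray_center's own z axis and vertical below 0.06 rad and contact force between the fingers and tray below 0.2 N and x of dish1 in the frame of tray_center between -0.03 and 0.03 m and y of dish1 in the frame of tray_center between -0.048 and 0.048 m and z of each of dish1, dish2 in the frame of tray_center below 0.022 m and x of dish2 in the frame of tray_center between -0.03 and 0.03 m and y of dish2 in the frame of tray_center between -0.048 and 0.048 m and horizontal distance between each of dish4, dish5 and dispenser below 0.012 m and height (world z) of each of dish4, dish5 above 0.055 m and linear speed of each of dish1, dish2, dish3 below 0.02 m/s); the robot touches nothing.
It fails at once if a fourth dish is pushed out of the magazine (y of dish4 in the frame of dispenser below -0.025 m).
It fails at once if one of the other things standing on the table is shifted by more than 20 mm (distance of any of objective_a, oil_bottle, lens_tube_a, alu_block, screw_tub, post_holder_b from where it was at the start of the episode above 0.02 m).
It also fails if it takes over 54 s, if anything falls off the work surface, if the arm or the gripper's body presses on something with over 40 N, if the wrist force passes 120 N, or if a joint passes its speed limit or range.

## Working session

There is one attempt and no reset: what is moved stays moved. The work goes in short steps, Python scripts to look and compute and a shell command to move; the robot and the scene stay as the last step left them, time stands still between calls to the robot, and variables do not carry over. Pictures are saved under pics/ and viewed, at most 10 in all, crops included, and the job is handed in when it is done.

```bash
mkdir -p pics; cat > h.py <<'E'
import numpy as np, cv2
from workcell import r, grab_frame, recognise, place_of
from scipy.spatial.transform import Rotation as R
def c2w(f,p,st=None):
    p=np.append(p,1.)
    if 'extrinsics' in f: return (np.linalg.inv(f['extrinsics'])@p)[:3]
    t=(np.array(f['hand_eye'])@p)[:3]
    return R.from_quat(st['eef_rot']).apply(t)+np.array(st['tool_pos'])
def cloud(f,st=None):
    K=np.array(f['intrinsics']);d=f['depth'];v,u=np.mgrid[:d.shape[0],:d.shape[1]]
    P=np.stack([(u-K[0,2])/K[0,0]*d,-(v-K[1,2])/K[1,1]*d,-d,np.ones_like(d)],-1)
    if 'extrinsics' in f: return (P@np.linalg.inv(f['extrinsics']).T)[...,:3]
    t=(P@np.array(f['hand_eye']).T)[...,:3]
    return R.from_quat(st['eef_rot']).apply(t.reshape(-1,3)).reshape(t.shape)+np.array(st['tool_pos'])
def save(f,n): cv2.imwrite('pics/'+n,f['color'][...,::-1])
E
python3 - <<'E'
from h import *
np.set_printoptions(precision=3,suppress=True)
s=r.get_state();print(s['t'],s['tool_pos'],s['eef_rot'],s['opening'],s['force'],r.tcp_to_tips)
ims=[]
for c in ['scene','side']:
    f=grab_frame(c);ims.append(f['color'])
    print(c,f['extrinsics'])
    for n in ['dispenser','lip','paddle','tray_center','objective_a','oil_bottle','lens_tube_a','alu_block','screw_tub','post_holder_b']:
        for o in place_of(f,n)[:2]: print(n,round(o['confidence'],2),c2w(f,o['point']))
    np.save(c+'.npy',cloud(f)); save(f,c+'.png')
E
```

```text
0.0 [ 0.275 -0.561  0.244] [ 0.974  0.226 -0.    -0.001] 0.08576434140235238 [ 0.478 -1.174  0.394] 0.014
scene [[-0.623 -0.782  0.007  0.296]
 [ 0.511 -0.4    0.761 -0.374]
 [-0.593  0.478  0.649 -0.897]
 [ 0.     0.     0.     1.   ]]
dispenser 0.73 [ 0.599  0.079 -0.001]
lip 0.93 [0.582 0.044 0.058]
paddle 0.83 [0.643 0.198 0.161]
tray_center 0.64 [0.447 0.146 0.013]
objective_a 0.68 [ 0.452 -0.27  -0.003]
oil_bottle 0.51 [ 0.444 -0.194 -0.004]
lens_tube_a 0.71 [ 0.533 -0.169 -0.001]
alu_block 0.62 [ 0.497  0.252 -0.002]
screw_tub 0.88 [0.443 0.271 0.001]
post_holder_b 0.65 [ 0.44  -0.344  0.001]
side [[-0.914 -0.404  0.013  0.468]
 [ 0.264 -0.57   0.778 -0.252]
 [-0.307  0.715  0.628 -1.008]
 [ 0.     0.     0.     1.   ]]
dispenser 0.93 [ 0.601  0.078 -0.003]
lip 0.56 [0.592 0.042 0.057]
paddle 0.79 [0.641 0.201 0.161]
tray_center 0.83 [0.444 0.145 0.017]
objective_a 0.5 [ 0.453 -0.267 -0.003]
oil_bottle 0.46 [ 0.445 -0.194  0.   ]
lens_tube_a 0.5 [ 0.531 -0.167  0.002]
alu_block 0.51 [0.497 0.255 0.001]
screw_tub 0.8 [ 0.436  0.272 -0.002]
screw_tub 0.61 [ 0.532 -0.165 -0.002]
post_holder_b 0.52 [ 0.435 -0.34   0.002]
```

View pics/scene.png

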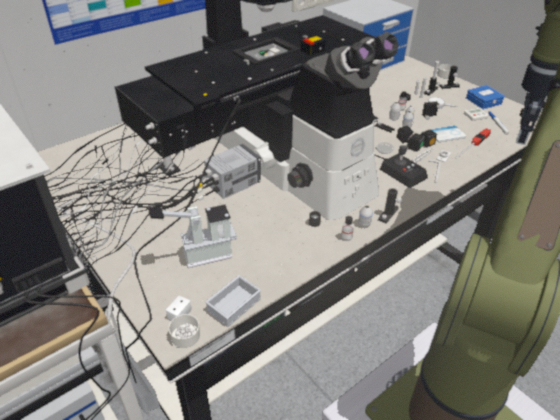

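View pics/side.png

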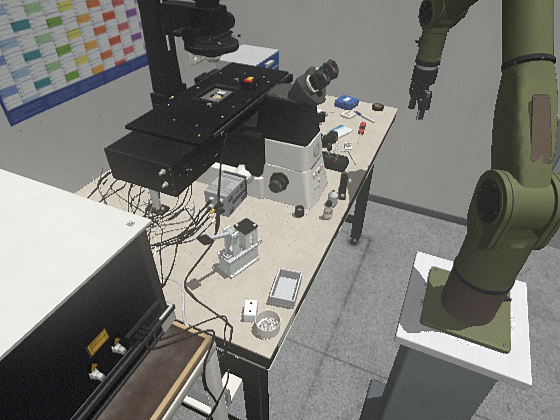

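```bash
python3 - <<'E'
import numpy as np,cv2
A=np.concatenate([np.load(c+'.npy').reshape(-1,3) for c in('scene','side')])
def rect(x0,x1,y0,y1,z0,z1):
    m=(A[:,0]>x0)&(A[:,0]<x1)&(A[:,1]>y0)&(A[:,1]<y1)&(A[:,2]>z0)&(A[:,2]<z1)
    P=A[m]; print(len(P),cv2.minAreaRect((P[:,:2]*1000).astype(np.float32)),P[:,2].max())
rect(.38,.51,.06,.225,.024,.034)   # tray rim
rect(.5,.75,0,.16,.175,.23)        # magazine top
rect(.5,.75,.17,.25,.13,.18)       # paddle
for z in np.arange(0,.24,.02):
    m=(A[:,0]>.52)&(A[:,0]<.75)&(A[:,1]>-.03)&(A[:,1]<.26)&(A[:,2]>z)&(A[:,2]<z+.02)
    print(round(z,2),m.sum(),A[m].min(0).round(3),A[m].max(0).round(3)) if m.any() else 0
E
```

```text
664 ((443.9696350097656, 144.96810913085938), (68.30108642578125, 106.62211608886719), 10.5777587890625) 0.03398222955843222
78 ((710.2264404296875, 18.583297729492188), (8.383798599243164, 41.305667877197266), 26.431034088134766) 0.20085716151914523
377 ((636.4815063476562, 193.0269317626953), (49.992828369140625, 36.46426773071289), 65.84285736083984) 0.1708434166678503
0.0 6031 [ 0.52 -0.03  0.  ] [0.75 0.26 0.02]
0.02 620 [0.567 0.065 0.02 ] [0.75 0.26 0.04]
0.04 757 [ 0.561 -0.029  0.04 ] [0.75  0.226 0.06 ]
0.06 1202 [ 0.561 -0.03   0.06 ] [0.749 0.201 0.08 ]
0.08 753 [ 0.568 -0.03   0.08 ] [0.75  0.171 0.1  ]
0.1 786 [ 0.567 -0.029  0.1  ] [0.75  0.144 0.12 ]
0.12 1259 [ 0.566 -0.03   0.12 ] [0.75  0.161 0.14 ]
0.14 339 [0.593 0.051 0.14 ] [0.698 0.218 0.16 ]
0.16 313 [0.623 0.025 0.16 ] [0.708 0.22  0.18 ]
0.18 68 [ 0.705 -0.006  0.18 ] [0.723 0.03  0.2  ]
0.2 55 [ 0.717 -0.029  0.201] [0.734 0.002 0.219]
0.22 9 [ 0.725 -0.029  0.22 ] [ 0.731 -0.024  0.227]
```

The scene view shows the tray at (233,298), the dispenser at (208,235) and its paddle at (150,258). The black microscope stage hangs at upper left, so I'm checking overhead obstacles.

```bash
python3 - <<'E'
import numpy as np
A=np.concatenate([np.load(c+'.npy').reshape(-1,3) for c in('scene','side')])
A=A[(A[:,2]>.0)]
print('max z cm; rows x, cols y from -.30 to .35 step .05')
for x in np.arange(.35,.95,.05):
    print(round(x,2),[int(100*max(A[(abs(A[:,0]-x)<.025)&(abs(A[:,1]-y)<.025)][:,2],default=-1)) for y in np.arange(-.3,.36,.05)])
print('min z above .25')
B=A[A[:,2]>.22]
for x in np.arange(.35,.95,.05):
    print(round(x,2),[int(100*min(B[(abs(B[:,0]-x)<.025)&(abs(B[:,1]-y)<.025)][:,2],default=-1)) for y in np.arange(-.3,.36,.05)])
# magazine cap / dispenser in its frame
th=-.333;o=np.array([.6,.078]);d=A[:,:2]-o
X=d@[np.cos(th),np.sin(th)];Y=d@[-np.sin(th),np.cos(th)]
for z in np.arange(.04,.2,.01):
    m=(abs(X)<.045)&(Y>-.06)&(Y<.16)&(abs(A[:,2]-z)<.005)
    if m.any():print(round(z,2),m.sum(),X[m].min().round(3),X[m].max().round(3),Y[m].min().round(3),Y[m].max().round(3))
E
```

```text
max z cm; rows x, cols y from -.30 to .35 step .05
0.35 [-100, -100, -100, -100, -100, -100, -100, -100, -100, -100, -100, -100, -100, -100]
0.4 [1, 0, 0, 0, 0, 0, 0, 0, 3, 3, 3, 3, 3, 0]
0.45 [4, 6, 7, 0, 0, 0, 0, 0, 3, 3, 3, 3, 3, 0]
0.5 [45, 45, 43, 3, 0, 0, 0, 0, 3, 3, 1, 3, 3, 14]
0.55 [45, 45, 43, 3, 0, 0, 0, 12, 12, 0, 0, 0, 1, 1]
0.6 [43, 43, 42, 10, 0, 0, 0, 12, 14, 15, 16, 0, 1, 1]
0.65 [36, 36, 30, 23, 0, 0, 0, -100, 14, 15, 17, 1, 1, 1]
0.7 [36, 36, 29, 25, 13, 13, 21, 18, 14, 7, 7, 4, 1, 0]
0.75 [30, 29, 29, 29, 29, 30, 30, 11, 8, 5, 5, 4, 1, 1]
0.8 [47, 48, 30, 30, 30, 30, 30, 27, 26, 6, 6, 4, 2, 2]
0.85 [59, 59, 51, 30, 30, 30, 30, 27, 26, 7, 4, 4, 2, 1]
0.9 [56, 59, 53, 30, 30, 30, 30, 26, 26, 6, 11, 11, 1, 1]
min z above .25
0.35 [-100, -100, -100, -100, -100, -100, -100, -100, -100, -100, -100, -100, -100, -100]
0.4 [-100, -100, -100, -100, -100, -100, -100, -100, -100, -100, -100, -100, -100, -100]
0.45 [-100, -100, -100, -100, -100, -100, -100, -100, -100, -100, -100, -100, -100, -100]
0.5 [34, 35, 42, -100, -100, -100, -100, -100, -100, -100, -100, -100, -100, -1
[... 399 characters left out ...]
100, -100]
0.8 [27, 27, 22, 22, 22, 28, 22, 22, 22, -100, -100, -100, -100, -100]
0.85 [29, 29, 29, 29, 29, 29, 26, 26, 22, -100, -100, -100, -100, -100]
0.9 [27, 29, 29, 29, 29, 29, 26, 26, 22, -100, -100, -100, -100, -100]
0.04 244 -0.031 0.041 -0.021 0.16
0.05 253 -0.03 0.044 -0.02 0.158
0.06 619 -0.032 0.041 -0.036 0.147
0.07 446 -0.03 0.041 -0.035 0.134
0.08 258 -0.027 0.041 -0.023 0.119
0.09 243 -0.027 0.039 -0.024 0.108
0.1 213 -0.027 0.038 -0.023 0.088
0.11 219 -0.029 0.045 -0.022 0.07
0.12 501 -0.03 0.045 -0.025 0.062
0.13 271 -0.028 0.019 -0.023 0.073
0.14 264 -0.027 0.022 0.04 0.101
0.15 107 -0.018 0.005 0.071 0.129
0.16 207 -0.02 0.017 0.104 0.146
0.17 101 -0.02 0.015 0.128 0.145
```

```bash
python3 -m jog '[{"x":0.7,"y":-0.8},{"x":0.7,"y":-0.8},{"x":0.7,"y":-0.8},{"x":0.7,"y":-0.8},{"x":0.7,"y":-0.8},{"x":0.7,"y":-0.8},{"x":0.7,"y":-0.8},{"x":0.7,"y":-0.8}]' 40
```

```text
invalid input
```

```bash
python3 -m jog '[{"x":0.7,"y":-0.8,"z":0,"ax":0,"ay":0,"az":0,"grip":0},{"x":0.7,"y":-0.8,"z":0,"ax":0,"ay":0,"az":0,"grip":0},{"x":0.7,"y":-0.8,"z":0,"ax":0,"ay":0,"az":0,"grip":0},{"x":0.7,"y":-0.8,"z":0,"ax":0,"ay":0,"az":0,"grip":0},{"x":0.7,"y":-0.8,"z":0,"ax":0,"ay":0,"az":0,"grip":0},{"x":0.7,"y":-0.8,"z":0,"ax":0,"ay":0,"az":0,"grip":0},{"x":0.7,"y":-0.8,"z":0,"ax":0,"ay":0,"az":0,"grip":0},{"x":0.7,"y":-0.8,"z":0,"ax":0,"ay":0,"az":0,"grip":0}]' 40
```

```text
t: 2.1
tool_pos: [0.3864, -0.1491, 0.2456]
eef_rot: [0.974, 0.226, 0.001, 0.0]
force: [0.6, -0.1, -0.1]
opening: 0.0852
finger_force: 0.0
```

```bash
python3 -m jog '[{"x":0.71,"y":-0.88,"z":0,"ax":0,"ay":0,"az":0,"grip":0},{"x":0.71,"y":-0.88,"z":0,"ax":0,"ay":0,"az":0,"grip":0},{"x":0.71,"y":-0.88,"z":0,"ax":0,"ay":0,"az":0,"grip":0},{"x":0.71,"y":-0.88,"z":0,"ax":0,"ay":0,"az":0,"grip":0},{"x":0.71,"y":-0.88,"z":0,"ax":0,"ay":0,"az":0,"grip":0},{"x":0,"y":0,"z":0,"ax":0,"ay":0,"az":-0.055,"grip":0},{"x":0,"y":0,"z":0,"ax":0,"ay":0,"az":-0.055,"grip":0},{"x":0,"y":0,"z":0,"ax":0,"ay":0,"az":-0.055,"grip":0}]'
python3 -m jog '[{"x":0,"y":0,"z":0,"ax":0,"ay":0,"az":-0.055,"grip":0},{"x":0,"y":0,"z":0,"ax":0,"ay":0,"az":-0.055,"grip":0},{"x":0,"y":0,"z":0,"ax":0,"ay":0,"az":-0.055,"grip":0},{"x":0,"y":0,"z":0,"ax":0,"ay":0,"az":-0.055,"grip":0},{"x":0,"y":0,"z":0.2,"ax":0,"ay":0,"az":-0.029,"grip":0},{"x":0,"y":0,"z":0.2,"ax":0,"ay":0,"az":0,"grip":0},{"x":0,"y":0,"z":0,"ax":0,"ay":0,"az":0,"grip":0},{"x":0,"y":0,"z":0,"ax":0,"ay":0,"az":0,"grip":0}]'
python3 - <<'E'
from h import *
s=r.get_state();f=grab_frame('wrist');save(f,'w1.png')
print(s['tool_pos'],s['eef_rot'],s['q'])
for o in place_of(f,'tray_center')[:2]:print(o['confidence'],c2w(f,o['point'],s))
P=cloud(f,s).reshape(-1,3);m=(P[:,0]>.38)&(P[:,0]<.51)&(P[:,1]>.06)&(P[:,1]<.225)&(P[:,2]>.024)&(P[:,2]<.036)
print(m.sum(),cv2.minAreaRect((P[m][:,:2]*1000).astype(np.float32)),np.percentile(P[:,2],[5,50]))
E
```

```text
t: 3.1
tool_pos: [0.4483, 0.1254, 0.2454]
eef_rot: [0.882, 0.471, 0.0, 0.0]
force: [-0.3, -0.4, -0.0]
opening: 0.0855
finger_force: 0.0
t: 4.1
tool_pos: [0.4483, 0.1252, 0.2254]
eef_rot: [0.639, 0.769, 0.0, 0.0]
force: [0.1, 0.1, -0.1]
opening: 0.0855
finger_force: 0.0
[0.44830257 0.12517532 0.22539329] [6.38785151e-01 7.69385153e-01 2.67267300e-06 1.28059267e-04] [-0.05389606  0.54988936 -0.48747779  2.04454513  0.42049388  0.64375196
 -0.63691144]
0.78 [0.44514819 0.14593024 0.01875827]
1706 ((456.98309326171875, 157.25469970703125), (93.169921875, 120.65967559814453), 10.390691757202148) [-9.00838670e-01  1.57762251e-04]
```

View pics/w1.png

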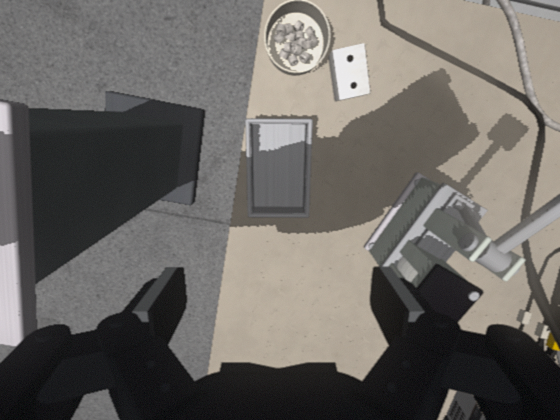

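The wrist view shows the tray at (280,166), aligned with the jaws. The dispenser is at (430,240) and the tub and block are clear above it. Descending to grip now.

```bash
python3 -m jog '[{"x":0,"y":0,"z":0.8,"ax":0,"ay":0,"az":0,"grip":0},{"x":0,"y":0,"z":0.8,"ax":0,"ay":0,"az":0,"grip":0},{"x":0,"y":0,"z":0.8,"ax":0,"ay":0,"az":0,"grip":0},{"x":0,"y":0,"z":0.8,"ax":0,"ay":0,"az":0,"grip":0},{"x":0,"y":0,"z":0.6,"ax":0,"ay":0,"az":0,"grip":0},{"x":0,"y":0,"z":0.3,"ax":0,"ay":0,"az":0,"grip":0},{"x":0,"y":0,"z":0,"ax":0,"ay":0,"az":0,"grip":1},{"x":0,"y":0,"z":0,"ax":0,"ay":0,"az":0,"grip":1}]' 35
python3 -m jog '[{"x":0,"y":0,"z":0,"ax":0,"ay":0,"az":0,"grip":1},{"x":0,"y":0,"z":0,"ax":0,"ay":0,"az":0,"grip":1},{"x":0,"y":0,"z":0,"ax":0,"ay":0,"az":0,"grip":1},{"x":0,"y":0,"z":0,"ax":0,"ay":0,"az":0,"grip":1},{"x":0,"y":0,"z":0,"ax":0,"ay":0,"az":0,"grip":1},{"x":0,"y":0,"z":-0.1,"ax":0,"ay":0,"az":0,"grip":1},{"x":0,"y":0,"z":-0.1,"ax":0,"ay":0,"az":0,"grip":1},{"x":0,"y":0,"z":0,"ax":0,"ay":0,"az":0,"grip":1}]'
```

```text
t: 5.2
tool_pos: [0.4486, 0.1252, 0.0209]
eef_rot: [0.639, 0.77, 0.0, 0.0]
force: [0.8, -0.3, -1.1]
opening: 0.0635
finger_force: 39.4
t: 6.2
tool_pos: [0.4484, 0.1251, 0.0307]
eef_rot: [0.639, 0.77, 0.0, 0.0]
force: [0.0, -0.3, -1.4]
opening: 0.063
finger_force: 39.5
```

```bash
python3 -m jog '[{"x":-0.77,"y":-0.13,"z":0,"ax":0,"ay":0,"az":0,"grip":1},{"x":-0.77,"y":-0.13,"z":0,"ax":0,"ay":0,"az":0,"grip":1},{"x":-0.77,"y":-0.13,"z":0,"ax":0,"ay":0,"az":0,"grip":1},{"x":-0.77,"y":-0.13,"z":0,"ax":0,"ay":0,"az":0,"grip":1},{"x":0,"y":0,"z":0,"ax":0,"ay":0,"az":0.055,"grip":1},{"x":0,"y":0,"z":0,"ax":0,"ay":0,"az":0.055,"grip":1},{"x":0,"y":0,"z":0,"ax":0,"ay":0,"az":0.055,"grip":1},{"x":0,"y":0,"z":0,"ax":0,"ay":0,"az":0,"grip":1}]'
python3 -m jog '[{"x":-0.05,"y":0.43,"z":0,"ax":0,"ay":0,"az":0,"grip":1},{"x":-0.05,"y":0.43,"z":0,"ax":0,"ay":0,"az":0,"grip":1},{"x":-0.05,"y":0.43,"z":0,"ax":0,"ay":0,"az":0,"grip":1},{"x":-0.05,"y":0.43,"z":0,"ax":0,"ay":0,"az":0,"grip":1},{"x":0,"y":0.41,"z":0,"ax":0,"ay":0,"az":0,"grip":1},{"x":0,"y":0,"z":0,"ax":0,"ay":0,"az":0,"grip":1},{"x":0,"y":0,"z":0,"ax":0,"ay":0,"az":0,"grip":1},{"x":0,"y":0,"z":0,"ax":0,"ay":0,"az":0,"grip":1}]'
python3 - <<'E'
from h import *
s=r.get_state();f=grab_frame('wrist');save(f,'w2.png');np.save('w2.npy',cloud(f,s))
print(s['tool_pos'],s['eef_rot'],s['q'])
for n in['tray_center','lip','dispenser']:
  for o in place_of(f,n)[:1]:print(n,o['confidence'],c2w(f,o['point'],s))
E
```

```text
t: 7.2
tool_pos: [0.4516, -0.0311, 0.0307]
eef_rot: [0.814, 0.581, -0.0, -0.0]
force: [0.0, 0.3, -0.8]
opening: 0.0633
finger_force: 39.4
t: 8.2
tool_pos: [0.5479, -0.0748, 0.0305]
eef_rot: [0.814, 0.581, -0.001, -0.001]
force: [-0.2, -0.3, -1.4]
opening: 0.0636
finger_force: 39.4
[ 0.54785994 -0.07479384  0.0305362 ] [ 8.13832462e-01  5.81098332e-01 -1.06570480e-03 -5.63051381e-04] [ 0.30088775  0.96586126 -0.42622548  1.90371775  0.85696332  0.4672717
 -1.08382852]
tray_center 0.74 [ 0.55905377 -0.05872386  0.02599637]
```

View pics/w2.png

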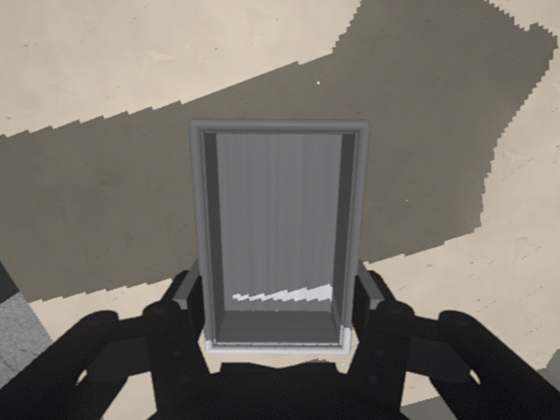

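The wrist view shows the tray held squarely in the jaws, corners at about (193,122), (368,122), (350,350) and (208,350). I'm refining the dispenser's yaw and position from the first clouds.

```bash
python3 - <<'E'
import numpy as np
from h import *
th=-.333;o=np.array([.6,.078])
for c in('scene','side'):
    A=np.load(c+'.npy').reshape(-1,3);d=A[:,:2]-o
    X=d@[np.cos(th),np.sin(th)];Y=d@[-np.sin(th),np.cos(th)];Z=A[:,2]
    for zr in((.012,.05),(.075,.12)):
        w=.03 if zr[0]<.05 else .0245; z=(Z>zr[0])&(Z<zr[1])
        m=z&(abs(X+w)<.008)&(Y>-.012)&(Y<(.08 if w==.03 else .018))
        if m.sum()>10:p=np.polyfit(Y[m],X[m],1);print(c,zr,'-x face',m.sum(),'slope',p[0].round(3),'X at Y=0',p[1].round(4),'exp',-w)
        yf=-.02 if w==.03 else -.0245
        m=z&(abs(Y-yf)<.008)&(abs(X)<.022)
        if m.sum()>10:p=np.polyfit(X[m],Y[m],1);print(c,zr,'-y face',m.sum(),'slope',-p[0].round(3),'Y at X=0',p[1].round(4),'exp',yf)
f=grab_frame('side');save(f,'s2.png')
for n in['dispenser','lip','paddle']:
  for o in place_of(f,n)[:1]:print(n,o['confidence'],c2w(f,o['point']))
E
```

```text
scene (0.012, 0.05) -x face 468 slope 0.01 X at Y=0 -0.027 exp -0.03
scene (0.075, 0.12) -x face 179 slope -0.057 X at Y=0 -0.023 exp -0.0245
side (0.012, 0.05) -x face 249 slope 0.011 X at Y=0 -0.0268 exp -0.03
side (0.075, 0.12) -x face 86 slope -0.07 X at Y=0 -0.0233 exp -0.0245
dispenser 0.72 [ 6.01094765e-01  8.01523271e-02 -8.61335615e-05]
lip 0.8 [0.58768804 0.04229958 0.05446897]
paddle 0.79 [0.63912125 0.20355345 0.16288582]
```

```bash
python3 -m jog '[{"x":0.26,"y":0,"z":0,"ax":0,"ay":0,"az":0,"grip":1},{"x":0.26,"y":0,"z":0,"ax":0,"ay":0,"az":0,"grip":1},{"x":0.26,"y":0,"z":0,"ax":0,"ay":0,"az":0,"grip":1},{"x":0.26,"y":0,"z":0,"ax":0,"ay":0,"az":0,"grip":1},{"x":0.26,"y":0,"z":0,"ax":0,"ay":0,"az":0,"grip":1},{"x":0,"y":0,"z":0.1,"ax":0,"ay":0,"az":0,"grip":1},{"x":0,"y":0,"z":0.09,"ax":0,"ay":0,"az":0,"grip":1},{"x":0,"y":0,"z":0,"ax":0,"ay":0,"az":0,"grip":1}]'
python3 - <<'E'
from h import *
ims=[]
for c in('scene','side'):
  f=grab_frame(c);ims.append(cv2.resize(f['color'][150:330,140:340],None,fx=2,fy=2));np.save(c+'2.npy',cloud(f))
  for n in['tray_center','lip','dispenser']:
    for o in place_of(f,n)[:1]:print(c,n,o['confidence'],c2w(f,o['point']))
cv2.imwrite('pics/p3.png',np.hstack(ims)[...,::-1])
E
```

```text
t: 9.6
tool_pos: [0.5698, -0.0148, 0.0207]
eef_rot: [0.815, 0.58, -0.001, -0.0]
force: [0.4, 0.0, -0.5]
opening: 0.063
finger_force: 39.5
scene tray_center 0.88 [ 5.77634403e-01 -1.49019522e-04  1.31173492e-02]
scene lip 0.97 [0.58439754 0.04234039 0.06216192]
scene dispenser 0.57 [0.59826835 0.07790219 0.000843  ]
side tray_center 0.73 [0.57677704 0.00291319 0.01659032]
side lip 0.93 [0.59189718 0.04199983 0.05655062]
side dispenser 0.96 [ 0.60122901  0.07733187 -0.00142665]
```

View pics/p3.png

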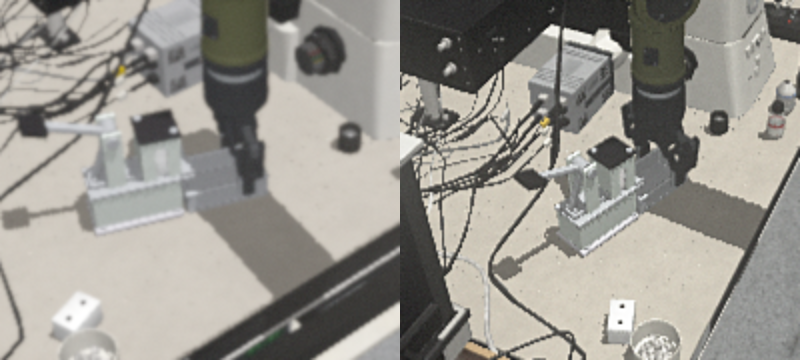

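The tray sits square under the lip, with the tray at (225,180) left panel and only a small gap to the foot. Nudging 3 mm closer, then releasing.

```bash
python3 -m jog '[{"x":0.03,"y":0,"z":-0.02,"ax":0,"ay":0,"az":0,"grip":1},{"x":0.03,"y":0,"z":0,"ax":0,"ay":0,"az":0,"grip":1},{"x":0,"y":0,"z":0.02,"ax":0,"ay":0,"az":0,"grip":1},{"x":0,"y":0,"z":0,"ax":0,"ay":0,"az":0,"grip":1},{"x":0,"y":0,"z":0,"ax":0,"ay":0,"az":0,"grip":1},{"x":0,"y":0,"z":0,"ax":0,"ay":0,"az":0,"grip":1},{"x":0,"y":0,"z":0,"ax":0,"ay":0,"az":0,"grip":1},{"x":0,"y":0,"z":0,"ax":0,"ay":0,"az":0,"grip":1}]'
python3 -m jog '[{"x":0,"y":0,"z":0,"ax":0,"ay":0,"az":0,"grip":0.2},{"x":0,"y":0,"z":0,"ax":0,"ay":0,"az":0,"grip":0},{"x":0,"y":0,"z":0,"ax":0,"ay":0,"az":0,"grip":0},{"x":0,"y":0,"z":0,"ax":0,"ay":0,"az":0,"grip":0},{"x":0,"y":0,"z":0,"ax":0,"ay":0,"az":0,"grip":0},{"x":0,"y":0,"z":0,"ax":0,"ay":0,"az":0,"grip":0},{"x":0,"y":0,"z":-0.3,"ax":0,"ay":0,"az":0,"grip":0},{"x":0,"y":0,"z":-0.6,"ax":0,"ay":0,"az":0,"grip":0}]'
```

```text
t: 11.0
tool_pos: [0.5712, -0.011, 0.0211]
eef_rot: [0.814, 0.58, -0.0, -0.0]
force: [-0.2, -0.1, -1.1]
opening: 0.0631
finger_force: 39.5
t: 12.0
tool_pos: [0.5705, -0.011, 0.0665]
eef_rot: [0.814, 0.58, -0.001, -0.001]
force: [1.5, 0.7, -0.6]
opening: 0.0852
finger_force: 0.0
```

```bash
python3 -m jog '[{"x":0,"y":0,"z":-0.8,"ax":0,"ay":0,"az":0,"grip":0},{"x":0,"y":0,"z":-0.8,"ax":0,"ay":0,"az":0,"grip":0},{"x":0,"y":0,"z":-0.8,"ax":0,"ay":0,"az":0,"grip":0},{"x":0,"y":0,"z":-0.8,"ax":0,"ay":0,"az":0,"grip":0},{"x":0,"y":0,"z":-0.8,"ax":0,"ay":0,"az":0,"grip":0.5},{"x":0,"y":0,"z":0,"ax":0,"ay":0,"az":0,"grip":1},{"x":0,"y":0,"z":0,"ax":0,"ay":0,"az":0,"grip":1},{"x":0,"y":0,"z":0,"ax":0,"ay":0,"az":0,"grip":1}]'
python3 - <<'E'
from h import *
s=r.get_state();f=grab_frame('wrist');save(f,'w4.png');np.save('w4.npy',cloud(f,s));print(s['q'])
for n in['tray_center','lip','dispenser','paddle']:
  for o in place_of(f,n)[:1]:print(n,o['confidence'],c2w(f,o['point'],s))
E
```

```text
t: 13.0
tool_pos: [0.5706, -0.0113, 0.2651]
eef_rot: [0.814, 0.58, -0.001, -0.001]
force: [-0.8, -0.2, 0.5]
opening: 0.0124
finger_force: 0.0
[ 0.34444732  0.66775366 -0.70572886  1.69123735  0.50570875  0.97675331
 -0.87978872]
tray_center 0.61 [0.57828496 0.0047127  0.01341529]
lip 0.79 [0.59037184 0.04588727 0.06288247]
dispenser 0.83 [0.59864719 0.07680781 0.00466684]
paddle 0.27 [0.60033291 0.07649297 0.00343427]
```

View pics/w4.png

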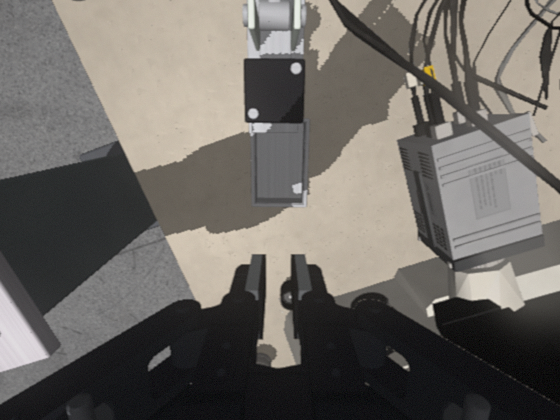

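The wrist view shows the tray at (279,165), square and centred in front of the magazine cap (275,90), with its end under the lip. I'm moving over the paddle and checking the tray rim in the cloud.

```bash
python3 -m jog '[{"x":0.75,"y":-0.01,"z":0,"ax":0,"ay":0,"az":0,"grip":1},{"x":0.75,"y":-0.01,"z":0,"ax":0,"ay":0,"az":0,"grip":1},{"x":0.75,"y":0,"z":0,"ax":0,"ay":0,"az":0,"grip":1},{"x":0.75,"y":0,"z":0,"ax":0,"ay":0,"az":0,"grip":1},{"x":0.75,"y":0,"z":0,"ax":0,"ay":0,"az":0,"grip":1},{"x":0.75,"y":0,"z":0,"ax":0,"ay":0,"az":0,"grip":1},{"x":0,"y":0,"z":0,"ax":0,"ay":0,"az":0,"grip":1},{"x":0,"y":0,"z":0,"ax":0,"ay":0,"az":0,"grip":1}]'
python3 - <<'E'
from h import *
P=np.load('w4.npy').reshape(-1,3);th=-.338;d=P[:,:2]-[.602,.0782]
X=d@[np.cos(th),np.sin(th)];Y=d@[-np.sin(th),np.cos(th)];Z=P[:,2]
for n,a,b,y0,y1 in(('rim',.026,.036,-.14,-.05),('lip',.05,.072,-.06,.04),('cap',.12,.15,-.04,.04)):
  m=(Z>a)&(Z<b)&(abs(X)<.05)&(Y>y0)&(Y<y1);print(n,m.sum(),np.percentile(X[m],[2,98]).round(4),np.percentile(Y[m],[1,99]).round(4),Z[m].max())
for c in('scene','side'):
  f=grab_frame(c)
  ims=f['color']
  P=cloud(f).reshape(-1,3);d=P[:,:2]-[.602,.0782];X=d@[np.cos(th),np.sin(th)];Y=d@[-np.sin(th),np.cos(th)];Z=P[:,2]
  m=(abs(X)<.04)&(abs(Y-.13)<.025)&(Z>.145)&(Z<.176);print(c,'paddle',m.sum(),np.percentile(X[m],[2,98]),np.percentile(Y[m],[2,98]))
  save(f,c+'5.png')
E
```

```text
t: 14.25
tool_pos: [0.6438, 0.201, 0.2654]
eef_rot: [0.815, 0.58, -0.001, 0.0]
force: [-0.1, -0.7, 0.3]
opening: 0.0001
finger_force: 0.0
rim 819 [-0.0312  0.0343] [-0.1234 -0.0507] 0.034533579972858275
lip 1026 [-0.0286  0.0225] [-0.0362  0.0398] 0.07185821280584678
cap 3966 [-0.0263  0.0203] [-0.0252  0.0396] 0.1396079466038866
scene paddle 200 [-0.02214167  0.01213932] [0.10665557 0.14370881]
side paddle 135 [-0.02102746  0.01101816] [0.10799922 0.14395918]
```

```bash
python3 -m jog '[{"x":0.04,"y":-0.06,"z":0.4,"ax":0,"ay":0,"az":0,"grip":1},{"x":0,"y":0,"z":0.4,"ax":0,"ay":0,"az":0,"grip":1},{"x":0,"y":0,"z":0.4,"ax":0,"ay":0,"az":0,"grip":1},{"x":0,"y":0,"z":0.2,"ax":0,"ay":0,"az":0,"grip":1},{"x":0,"y":0,"z":0.2,"ax":0,"ay":0,"az":0,"grip":1},{"x":0,"y":0,"z":0.2,"ax":0,"ay":0,"az":0,"grip":1},{"x":0,"y":0,"z":0.2,"ax":0,"ay":0,"az":0,"grip":1},{"x":0,"y":0,"z":0,"ax":0,"ay":0,"az":0,"grip":1}]' 60
python3 -m jog '[{"x":0,"y":0,"z":0.2,"ax":0,"ay":0,"az":0,"grip":1},{"x":0,"y":0,"z":0.2,"ax":0,"ay":0,"az":0,"grip":1},{"x":0,"y":0,"z":0.2,"ax":0,"ay":0,"az":0,"grip":1},{"x":0,"y":0,"z":0.15,"ax":0,"ay":0,"az":0,"grip":1},{"x":0,"y":0,"z":0.1,"ax":0,"ay":0,"az":0,"grip":1},{"x":0,"y":0,"z":0,"ax":0,"ay":0,"az":0,"grip":1},{"x":0,"y":0,"z":0,"ax":0,"ay":0,"az":0,"grip":1},{"x":0,"y":0,"z":0,"ax":0,"ay":0,"az":0,"grip":1}]'
```

```text
t: 15.35
tool_pos: [0.6423, 0.2062, 0.1664]
eef_rot: [0.814, 0.58, 0.001, -0.001]
force: [1.2, 2.0, 3.5]
opening: 0.0004
finger_force: 1.8
t: 16.35
tool_pos: [0.6425, 0.2062, 0.1252]
eef_rot: [0.814, 0.58, 0.001, -0.0]
force: [0.8, 1.9, 6.5]
opening: -0.0
finger_force: 3.7
```

```bash
python3 -m jog '[{"x":0,"y":0,"z":0.06,"ax":0,"ay":0,"az":0,"grip":1},{"x":0,"y":0,"z":0.06,"ax":0,"ay":0,"az":0,"grip":1},{"x":0,"y":0,"z":0.04,"ax":0,"ay":0,"az":0,"grip":1},{"x":0,"y":0,"z":0,"ax":0,"ay":0,"az":0,"grip":1},{"x":0,"y":0,"z":0,"ax":0,"ay":0,"az":0,"grip":1},{"x":0,"y":0,"z":0,"ax":0,"ay":0,"az":0,"grip":1},{"x":0,"y":0,"z":0,"ax":0,"ay":0,"az":0,"grip":1},{"x":0,"y":0,"z":0,"ax":0,"ay":0,"az":0,"grip":1}]'
python3 - <<'E'
from h import *
ims=[]
for c in('scene','side'):
  f=grab_frame(c);ims.append(cv2.resize(f['color'][180:290,140:270],None,fx=3,fy=3))
  for n in['dish1','paddle']:
    for o in place_of(f,n)[:3]:print(c,n,o['confidence'],c2w(f,o['point']))
cv2.imwrite('pics/p6.png',np.hstack(ims)[...,::-1])
E
```

```text
t: 17.35
tool_pos: [0.6422, 0.2051, 0.1196]
eef_rot: [0.815, 0.58, 0.001, 0.001]
force: [-5.2, -2.7, 22.5]
opening: -0.0002
finger_force: 10.0
scene dish1 0.65 [ 0.49335268  0.25255001 -0.00178369]
scene dish1 0.37 [0.57322822 0.03285631 0.00975821]
scene paddle 0.59 [0.64188654 0.20440539 0.10277696]
side dish1 0.42 [0.57763861 0.03036359 0.01584655]
side paddle 0.61 [ 0.5338749  -0.16600636 -0.00215543]
side paddle 0.6 [0.63850371 0.2039161  0.10180827]
```

View pics/p6.png

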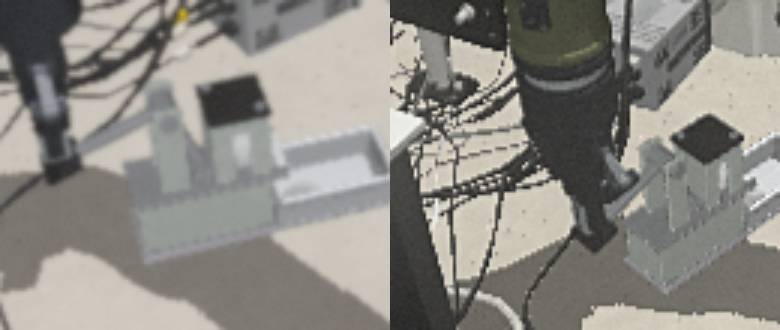

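Left panel: the lever is down at (100,140), and a dish shows through the magazine window (240,150) and at (330,180) in the tray. The 22 N reading means the lever is at its stop. Raising now.

```bash
python3 -m jog '[{"x":0,"y":0,"z":-0.4,"ax":0,"ay":0,"az":0,"grip":1},{"x":0,"y":0,"z":-0.4,"ax":0,"ay":0,"az":0,"grip":1},{"x":0,"y":0,"z":-0.5,"ax":0,"ay":0,"az":0,"grip":1},{"x":0,"y":0,"z":-0.5,"ax":0,"ay":0,"az":0,"grip":1},{"x":0,"y":0,"z":0,"ax":0,"ay":0,"az":0,"grip":1},{"x":0,"y":0,"z":0,"ax":0,"ay":0,"az":0,"grip":1},{"x":0,"y":0,"z":0,"ax":0,"ay":0,"az":0,"grip":1},{"x":0,"y":0,"z":0,"ax":0,"ay":0,"az":0,"grip":1}]'
python3 - <<'E'
from h import *
ims=[]
for c in('scene','side'):
  f=grab_frame(c);ims.append(cv2.resize(f['color'][180:290,140:270],None,fx=3,fy=3))
  for n in['dish1','paddle','tray_center']:
    for o in place_of(f,n)[:3]:print(c,n,o['confidence'],c2w(f,o['point']))
cv2.imwrite('pics/p7.png',np.hstack(ims)[...,::-1])
E
```

```text
t: 18.65
tool_pos: [0.6413, 0.2045, 0.2045]
eef_rot: [0.814, 0.58, -0.001, -0.0]
force: [0.7, 0.8, 0.6]
opening: -0.0001
finger_force: 0.0
scene dish1 0.54 [0.59849767 0.07738411 0.08962779]
scene paddle 0.91 [0.64114465 0.20030314 0.16247756]
scene tray_center 0.93 [0.58206201 0.00821837 0.01362036]
side dish1 0.49 [0.57532407 0.03425541 0.0126706 ]
side paddle 0.81 [0.64116041 0.20122057 0.16446995]
side tray_center 0.97 [0.58172645 0.00550352 0.01462729]
side tray_center 0.6 [0.49655983 0.25506542 0.00358519]
side tray_center 0.38 [0.43493238 0.27004263 0.00368521]
```

View pics/p7.png

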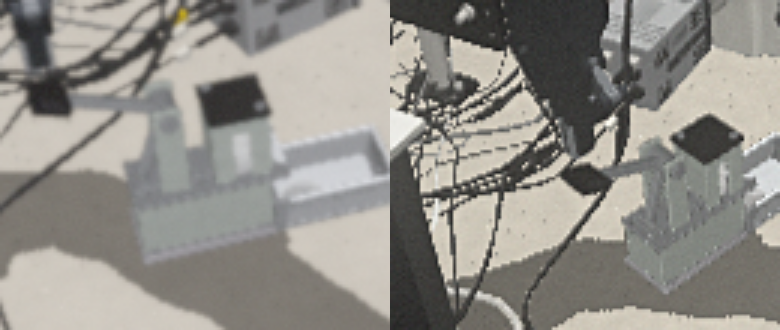

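Left panel: the lever is up again (50,95) with the finger clear above it, and dish 1 lies in the tray at (310,180). Press 2 next.

```bash
python3 -m jog '[{"x":0,"y":0,"z":0.35,"ax":0,"ay":0,"az":0,"grip":1},{"x":0,"y":0,"z":0.35,"ax":0,"ay":0,"az":0,"grip":1},{"x":0,"y":0,"z":0.3,"ax":0,"ay":0,"az":0,"grip":1},{"x":0,"y":0,"z":0.3,"ax":0,"ay":0,"az":0,"grip":1},{"x":0,"y":0,"z":0.3,"ax":0,"ay":0,"az":0,"grip":1},{"x":0,"y":0,"z":0.15,"ax":0,"ay":0,"az":0,"grip":1},{"x":0,"y":0,"z":0.04,"ax":0,"ay":0,"az":0,"grip":1},{"x":0,"y":0,"z":0,"ax":0,"ay":0,"az":0,"grip":1}]'
python3 -m jog '[{"x":0,"y":0,"z":0,"ax":0,"ay":0,"az":0,"grip":1},{"x":0,"y":0,"z":0,"ax":0,"ay":0,"az":0,"grip":1},{"x":0,"y":0,"z":0,"ax":0,"ay":0,"az":0,"grip":1},{"x":0,"y":0,"z":0,"ax":0,"ay":0,"az":0,"grip":1},{"x":0,"y":0,"z":0,"ax":0,"ay":0,"az":0,"grip":1},{"x":0,"y":0,"z":0,"ax":0,"ay":0,"az":0,"grip":1},{"x":0,"y":0,"z":0,"ax":0,"ay":0,"az":0,"grip":1},{"x":0,"y":0,"z":0,"ax":0,"ay":0,"az":0,"grip":1}]'
```

```text
t: 20.05
tool_pos: [0.642, 0.205, 0.1195]
eef_rot: [0.815, 0.58, 0.0, 0.001]
force: [-6.9, -3.9, 26.7]
opening: 0.0001
finger_force: 11.9
t: 21.05
tool_pos: [0.642, 0.205, 0.1195]
eef_rot: [0.815, 0.58, 0.0, 0.001]
force: [-5.9, -2.8, 26.7]
opening: -0.0004
finger_force: 11.8
```

```bash
python3 -m jog '[{"x":0,"y":0,"z":-0.4,"ax":0,"ay":0,"az":0,"grip":1},{"x":0,"y":0,"z":-0.4,"ax":0,"ay":0,"az":0,"grip":1},{"x":0,"y":0,"z":-0.5,"ax":0,"ay":0,"az":0,"grip":1},{"x":0,"y":0,"z":-0.5,"ax":0,"ay":0,"az":0,"grip":1},{"x":0,"y":0,"z":0,"ax":0,"ay":0,"az":0,"grip":1},{"x":0,"y":0,"z":0,"ax":0,"ay":0,"az":0,"grip":1},{"x":0,"y":0,"z":0,"ax":0,"ay":0,"az":0,"grip":1},{"x":0,"y":0,"z":0,"ax":0,"ay":0,"az":0,"grip":1}]'
python3 - <<'E'
from h import *
ims=[]
for c in('scene','side'):
  f=grab_frame(c);ims.append(cv2.resize(f['color'][190:270,190:290],None,fx=4,fy=4))
  for n in['dish1','paddle','tray_center']:
    for o in place_of(f,n)[:3]:print(c,n,o['confidence'],c2w(f,o['point']))
cv2.imwrite('pics/p8.png',np.hstack(ims)[...,::-1])
E
```

```text
t: 22.05
tool_pos: [0.6413, 0.2045, 0.205]
eef_rot: [0.814, 0.58, -0.001, -0.0]
force: [1.6, 0.5, 0.3]
opening: 0.0001
finger_force: 0.0
scene dish1 0.59 [0.57274721 0.03631228 0.01031935]
scene dish1 0.53 [0.59932994 0.07458891 0.08011232]
scene dish1 0.51 [0.57939628 0.00773682 0.00845587]
scene paddle 0.97 [0.640828   0.20031244 0.16387743]
scene tray_center 0.92 [0.57611878 0.00669667 0.01470776]
side dish1 0.52 [0.57487388 0.01303379 0.02053637]
side dish1 0.48 [0.49692727 0.25440209 0.00117584]
side dish1 0.28 [0.43603663 0.26946342 0.00185898]
side paddle 0.52 [0.64146153 0.20542596 0.162694  ]
side tray_center 0.62 [0.57899076 0.0092574  0.01586196]
```

View pics/p8.png

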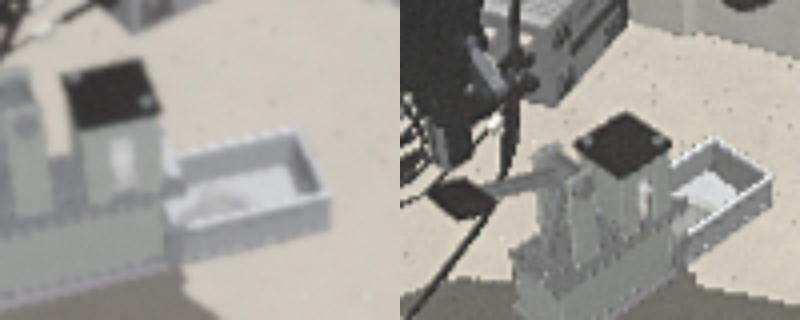

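Both dishes show in the tray (left panel, (190,205) and (235,205)), and the lever is up. Press 3.

```bash
python3 -m jog '[{"x":0,"y":0,"z":0.35,"ax":0,"ay":0,"az":0,"grip":1},{"x":0,"y":0,"z":0.35,"ax":0,"ay":0,"az":0,"grip":1},{"x":0,"y":0,"z":0.3,"ax":0,"ay":0,"az":0,"grip":1},{"x":0,"y":0,"z":0.3,"ax":0,"ay":0,"az":0,"grip":1},{"x":0,"y":0,"z":0.3,"ax":0,"ay":0,"az":0,"grip":1},{"x":0,"y":0,"z":0.15,"ax":0,"ay":0,"az":0,"grip":1},{"x":0,"y":0,"z":0.04,"ax":0,"ay":0,"az":0,"grip":1},{"x":0,"y":0,"z":0,"ax":0,"ay":0,"az":0,"grip":1}]'
python3 -m jog '[{"x":0,"y":0,"z":0,"ax":0,"ay":0,"az":0,"grip":1},{"x":0,"y":0,"z":0,"ax":0,"ay":0,"az":0,"grip":1},{"x":0,"y":0,"z":0,"ax":0,"ay":0,"az":0,"grip":1},{"x":0,"y":0,"z":0,"ax":0,"ay":0,"az":0,"grip":1},{"x":0,"y":0,"z":0,"ax":0,"ay":0,"az":0,"grip":1},{"x":0,"y":0,"z":0,"ax":0,"ay":0,"az":0,"grip":1},{"x":0,"y":0,"z":0,"ax":0,"ay":0,"az":0,"grip":1},{"x":0,"y":0,"z":0,"ax":0,"ay":0,"az":0,"grip":1}]'
python3 -m jog '[{"x":0,"y":0,"z":-0.4,"ax":0,"ay":0,"az":0,"grip":1},{"x":0,"y":0,"z":-0.4,"ax":0,"ay":0,"az":0,"grip":1},{"x":0,"y":0,"z":-0.5,"ax":0,"ay":0,"az":0,"grip":1},{"x":0,"y":0,"z":-0.5,"ax":0,"ay":0,"az":0,"grip":1},{"x":0,"y":0,"z":-0.5,"ax":0,"ay":0,"az":0,"grip":1},{"x":0,"y":0,"z":-0.5,"ax":0,"ay":0,"az":0,"grip":1},{"x":0,"y":0,"z":0,"ax":0,"ay":0,"az":0,"grip":1},{"x":0,"y":0,"z":0,"ax":0,"ay":0,"az":0,"grip":1}]'
python3 - <<'E'
from h import *
ims=[]
for c in('scene','side'):
  f=grab_frame(c);ims.append(cv2.resize(f['color'][190:270,190:290],None,fx=4,fy=4))
  for n in['dish1','paddle','tray_center']:
    for o in place_of(f,n)[:4]:print(c,n,o['confidence'],c2w(f,o['point']))
cv2.imwrite('pics/p9.png',np.hstack(ims)[...,::-1])
E
```

```text
t: 23.45
tool_pos: [0.6419, 0.2048, 0.1197]
eef_rot: [0.815, 0.58, -0.0, 0.001]
force: [-5.7, -3.8, 27.2]
opening: 0.0
finger_force: 11.2
t: 24.45
tool_pos: [0.6419, 0.2048, 0.1197]
eef_rot: [0.815, 0.58, -0.0, 0.001]
force: [-5.4, -3.8, 25.6]
opening: -0.0001
finger_force: 11.1
t: 25.45
tool_pos: [0.6409, 0.2036, 0.2548]
eef_rot: [0.815, 0.58, -0.002, 0.0]
force: [-0.4, -1.1, 0.2]
opening: -0.0001
finger_force: 0.0
scene dish1 0.62 [0.58026359 0.02931332 0.02511727]
scene dish1 0.6 [0.59854168 0.07756189 0.07103488]
scene dish1 0.36 [0.58104419 0.01728983 0.02235207]
scene paddle 0.74 [ 0.44988056 -0.27013745  0.00121546]
scene paddle 0.65 [0.64039562 0.20153956 0.1625785 ]
scene tray_center 0.8 [0.57828092 0.0074158  0.01599927]
side dish1 0.65 [0.57807018 0.03291881 0.02541079]
side paddle 0.72 [0.6390806  0.20270865 0.16446527]
```

View pics/p9.png

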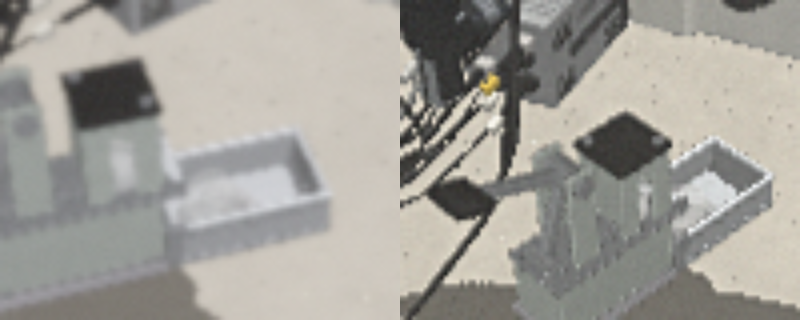

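The third dish lies on top of the other two at about z = 25 mm, below the tray's rim (left panel (235,195)). The lever is up, the tray hasn't moved and the arm is clear, so I'm handing in.

```bash
python3 -c "
from workcell import r
print(r.job_done(), r.get_state()['t'])"
```

```text
the job is handed in; nothing more can be done
the job is handed in; nothing more can be done
```

The job is handed in: the tray is under the lip and released, three full presses put three dishes in it, and the lever is up; the hand-in call returned no verdict, so success rests on the camera checks.

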